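# Reset the hardness tester's readout with the stylus and put the stylus away

## Task

Reset the hardness tester's readout: take the stylus and with its pin press the button in the round recess of the sloping front panel all the way in, holding it in for about a second, without pressing the button in the square recess or touching the round one with the fingers. Then lay the stylus flat in the open drawer of the low cabinet, not dropping it in, and push the drawer fully shut. Leave all the other things where they are.

Things in the scene. Friction and masses are not known exactly. Their poses are not given: they have to be found in the camera images.
- stylus: the stylus, lying on the bench before the console: square aluminium handle 95 mm long, 14 x 14 mm thick, with a round steel pin 5 mm across standing 35 mm out of one end; about 60 g, balances at the handle's middle. Origin: centre of the handle's underside; x along the handle towards the pin's tip, z up; its axis is 7 mm above the origin
- stylus_tip (a point): the tip of the stylus's pin, on its axis, 82.5 mm from the handle's middle; same axes as the stylus
- stylus_end (a point): the blunt end of the stylus's handle, on its axis, 47.5 mm from the handle's middle
- console: readout console, fixed, 140 mm deep, 200 wide, 122 high. Origin: under its middle; x to its back, z up. The front panel faces -x and 30 degrees up, from 70 mm before the origin at height 12 mm to 5 mm before it at 125. Below the display are two recesses 20 mm wide, 40 mm up the slope: a round one (reset) 50 mm to the +y side, a square one (power) 50 mm to the -y side
- reset_top (a point): the middle of the reset button's outer face (round white cap, 17 mm across), which lies 5 mm below the panel face at the bottom of the round recess, about 44 mm above the bench; z points straight out of the panel, y to the console's left, x up the slope. It moves with the button
- reset_button (a joint): travel of the reset button along -z of reset_top: 0 out, 0.004 m fully in; a spring pushes it back, 1 N at the start and 5 N fully in
- power_top (a point): the middle of the power button's face (square white cap, 17 mm wide) in the square recess, otherwise just like the reset button; not to be pressed
- power_button (a joint): travel of the power button: 0 out, 0.004 m fully in
- cabinet: low grey cabinet fixed to the bench, 190 mm deep, 230 mm wide, 80 mm high, with one drawer that stands open. Origin: under its middle on the bench; x points to its back, the drawer slides out towards -x; z up. The opening's edge is 80 mm in front of the origin
- drawer_floor (a point): the centre of the drawer's inner floor, 22 mm above the bench; moves with the drawer; x to the back, y to the cabinet's left, z up. Inside the drawer measures 145 mm (x) by 188 mm (y), its side walls rise 36 mm above this floor, its front 47 mm; the front panel's outer face is at x = -93.5 mm
- cabinet_drawer0_handle (a point): the middle of the drawer's handle: a level round bar along y, 11 mm thick and 115 mm long, 35 mm in front of the drawer's front face and 44 mm above the bench
- cabinet_drawer0 (a joint): how far the drawer is open: 0 fully shut, about 0.125 m fully open; stays where it is left, about 1 N of friction
- test_block: bystander: plain steel disc, 56 mm across, 15 mm high, lying on top of the console. Origin: centre of its underside
- gear: bystander: steel gear, 54 mm across, 16 mm high, lying on the cabinet's top. Origin: centre of its underside
- anvil: bystander: dark steel anvil on the cabinet's top: foot 50 mm across, 10 mm thick, with a 24 mm stem, 36 mm high in all. Origin: centre of its underside
- screwdriver: bystander: screwdriver with a round black handle, lying on the bench at the robot's left. Origin: under its middle; x towards its tip
- caliper: bystander: steel caliper, 200 mm long, lying flat on the bench at the robot's right. Origin: centre of its underside
- oil_bottle: bystander: white bottle, 52 mm across, 120 mm high, on the bench at the robot's right. Origin: centre of its underside
- parts_box: bystander: open plastic box, 120 x 90 x 50 mm high, on the bench at the robot's left. Origin: centre of its underside

How it is judged:
By the outcome, as a careful person would: the job done as asked, in the order asked, and still so for the second after the job is handed in, with the robot touching nothing.
It also fails if it takes over 64 s, if anything falls off the work surface, if the arm or the gripper's body presses on something with over 40 N, if the wrist force passes 120 N, or if a joint passes its speed limit or range.

## Robot

A 7-joint arm with a two-finger parallel gripper is mounted at the origin on the work surface. World frame = base frame: x ahead of the robot, y to its left, z up, the work surface at z = 0. Lengths are in m, angles in rad, forces in N, time in s.
With the tool pointing down it reaches from about 0.35 to 0.9 m from the base axis. Payload 8.1 kg.
Tool frame: the origin (TCP) lies at the very end of the fingers, on their centre line; the grasp point (between the pads) lies 19 mm behind it; z points along the fingers, y is the line along which they close (so a half turn about z gives the same grasp; the last joint's range is limited). The gripper opens to 92 mm and grips with 3 to 60 N. Pads are 19 mm wide; open, the fingers measure 130 mm over their backs; the gripper's body (75 mm by 190 mm) begins 47 mm behind the grasp point.
Start: joints at [1.053, 0.434, 0.025, 1.573, -0.012, 1.134, -0.075], TCP at [0.252, -0.572, 0.227] pointing down, gripper open.
Joint ranges: [-2.62, 2.62], [-0.44, 2.09], [-1.27, 1.32], [0.08, 2.57], [-1.32, 4.46], [0.12, 2], [-2.74, 2.74]. Speed limits (rad/s): [2.22, 2.22, 3.01, 3.01, 3.14, 3.14, 3.14].

## Interface

Orientations are given as a rotation vector (axis times angle).
In Python, from cell import arm gives the robot as it stands.
- The arm moves only by the tool carry_out, never from a script. Its argument "commands" is a list of rows, each a list of 7 numbers: the opening, from 0 (shut) to 1 (fully open), then the shift along the tool's x, y, z each as a share of 0.025 m, from -1 to 1, then the turn, a rotation vector about the tool's x, y, z each as a share of 0.1 rad, from -1 to 1. A call has 1 to 8 rows; each row shifts and turns the commanded pose from where the row before left it, along the tool's axes as they then stand; what a row does not reach is not made up. A row lasts 1/10 s, in which the tool goes at most 50 mm and 8.59 degrees, less where a joint would pass 70% of its speed; a pose out of reach is approached as far as the arm can. A call with a number of a shift or a turn outside -1 to 1 is refused whole. A call with a gripper value outside its range is refused whole. The fingers move at their own pace and stop on an object; "squeeze" is the grip in N (left out, the last holds). Time passes only in rows, so rows that do not move let the fingers close. It gives the time, the measured TCP pose, the force, the opening and the grip force at its end, in the units of the state.
- arm.observe(): the state, without advancing time (a new reading comes with each control period).
- arm.get_image(name): name is "scene" or "top" or "wrist"; returns a dict with "pixels" (420x560x3 uint8, red, green, blue), "range_z" (420x560 float32, m along the optical axis (not along the pixel's ray), 0 where there is no reading), "mtx" (3x3 intrinsics, pixels), "R" (3x3) and "t" (3): a world point X has camera coordinates R X + t; the wrist camera has in their place "tool_from_camera" (4x4, takes a point from camera to tool coordinates, whose origin is the TCP and whose axes are the flange's). Camera axes: x right, y down, z forward; pixel columns grow to the right and rows downward; lengths in m; the calibration is good to about 2 mm. A picture is of the moment at which its call begins: read the wrist's pose just before it.
- arm.sign_off(): hands the job in; it is judged then, once.
The state is a dict: "clock": time; "joints": joint angles; "dq": joint speeds; "joint_efforts": joint torques, N m; "position": TCP position; "ee_rot": TCP orientation; "force": force on the tool from outside, world axes, zero at the start; "ft_torque": the same for the moment, N m; "width": opening from 0.0 (shut) to 1.0 (fully open); "gripper_force": force on a finger pad.
Only numpy, scipy, OpenCV 4.12 (cv2) and the standard library are available. Lean on these libraries where they do the work, as an engineer would, in place of code of your own. Each camera call takes 0.05 s, during which the arm holds its last target. There are 200 camera calls.

## Working session

There is one attempt and no reset: what is moved stays moved. The work goes in short steps, Python scripts to look and compute and a tool call to move; the robot and the scene stay as the last step left them, time stands still between calls to the robot, and variables do not carry over. Pictures are saved under pics/ and viewed, at most 11 in all, crops included, and the job is handed in when it is done.

Besides the shell and the picture viewer there is one more tool, called as name(argument=value, ...) on one line, values as JSON. carry_out: Moves the arm, as the interface text tells. Shift numbers are shares of 0.025 m and turn numbers shares of 0.1 rad, none past 1 either way. Its arguments: {"type":"object","properties":{"commands":{"type":"array"},"squeeze":{"type":"number"}},"required":["commands"]}

```bash
mkdir -p pics; ls; cat > h.py <<'E'
import numpy as np, cv2
from cell import arm
from scipy.spatial.transform import Rotation as Ro
def snap(n):
    s=arm.observe(); im=arm.get_image(n)
    if n=='wrist':
        T=np.eye(4); T[:3,:3]=Ro.from_rotvec(s['ee_rot']).as_matrix(); T[:3,3]=s['position']
        C=T@np.array(im['tool_from_camera']); R=C[:3,:3].T; t=-R@C[:3,3]
    else: R=np.array(im['R']);t=np.array(im['t'])
    return dict(px=im['pixels'],d=im['range_z'],K=np.array(im['mtx']),R=R,t=t)
def save(v,name): np.savez('pics/'+name+'.npz',**v); cv2.imwrite('pics/'+name+'.png',v['px'][:,:,::-1])
def load(name): return dict(np.load('pics/'+name+'.npz'))
def pt(v,c,r):  # pixel+depth -> world
    z=np.median([q for q in v['d'][int(r)-1:int(r)+2,int(c)-1:int(c)+2].ravel() if q>0] or [0])
    return v['R'].T@(np.linalg.inv(v['K'])@[c,r,1]*z-v['t'])
def tri(vs,ps):
    A=[];b=[]
    for v,(c,r) in zip(vs,ps):
        o=-v['R'].T@v['t']; d=v['R'].T@np.linalg.inv(v['K'])@[c,r,1]; d/=np.linalg.norm(d)
        P=np.eye(3)-np.outer(d,d); A.append(P); b.append(P@o)
    return np.linalg.lstsq(np.vstack(A),np.hstack(b),rcond=None)[0]
def onplane(v,c,r,h):
    o=-v['R'].T@v['t']; d=v['R'].T@np.linalg.inv(v['K'])@[c,r,1]; return o+d*(h-o[2])/d[2]
def proj(v,X):
    p=v['K']@(v['R']@np.array(X)+v['t']); return p[:2]/p[2]
E
python3 - <<'E'
from h import *
np.set_printoptions(precision=4,suppress=True)
for n in('scene','top','wrist'):
    v=snap(n);save(v,n+'0');print(n,-v['R'].T@v['t'],v['R'][2])
s=arm.observe();print(s)
a=load('scene0')['px'];b=load('top0')['px']
E
```

```text
pics
scene [ 1.647  -0.5179  0.8375] [-0.7626  0.3765 -0.526 ]
top [0.4904 0.011  1.4455] [ 0.0417 -0.0152 -0.999 ]
wrist [ 0.3209 -0.5411  0.384 ] [-0.2516 -0.1095 -0.9616]
{'clock': 0.15, 'joints': array([ 1.0534,  0.435 ,  0.025 ,  1.5739, -0.0116,  1.134 , -0.0751]), 'dq': array([ 0.0009, -0.0004, -0.0015, -0.0031,  0.0018,  0.0005, -0.0005]), 'joint_efforts': array([  0.002 , -66.8266,   0.9859, -31.4695,  -0.0604,   0.0392,
         0.0001]), 'position': array([ 0.2517, -0.5717,  0.2261]), 'ee_rot': array([-3.0732, -0.6465,  0.0005]), 'force': array([ 0.3847, -0.327 , -0.3848]), 'ft_torque': array([0.0038, 0.0057, 0.001 ]), 'gripper_force': 0.0, 'width': 1.000860763455962}
```

View pics/top0.png

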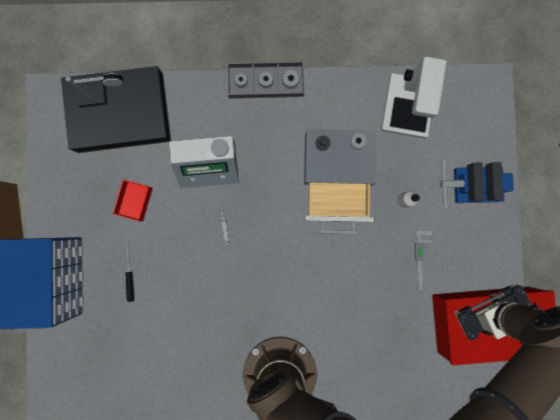

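View pics/scene0.png

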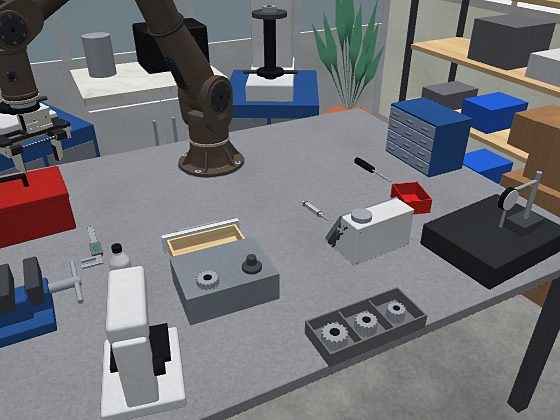

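The top view shows the stylus at about (225,228), pin up-image. The console is at (205,162), the drawer at (340,200), with its handle at (338,230). The scene camera sees the console only from behind. Next I'll enlarge the top view.

```bash
python3 - <<'E'
from h import *
np.set_printoptions(precision=4,suppress=True)
v=load('top0');a=v['px'][120:260,160:290,::-1];b=v['px'][120:260,295:385,::-1]
cv2.imwrite('pics/c1.png',cv2.resize(a,None,fx=4,fy=4,interpolation=2)[:, :]);
m=np.hstack([cv2.resize(a,None,fx=3.6,fy=3.6,interpolation=2),cv2.resize(b,None,fx=3.6,fy=3.6,interpolation=2)]);cv2.imwrite('pics/c1.png',m);print(m.shape)
for n,c,r in[('tip',223,209),('sty',226,235),('front bl',181,187),('front br',238,183),('topb l',170,143),('topbr',233,138),('cab',310,150),('hl',321,231),('hr',356,232),('floor',340,197)]:print(n,pt(v,c,r))
E
```

```text
(504, 792, 3)
tip [0.5605 0.1777 0.0012]
sty [0.4714 0.1683 0.0122]
front bl [0.6385 0.3165 0.0159]
front br [0.6485 0.1242 0.0013]
topb l [0.7681 0.3264 0.1198]
topbr [0.8042 0.1374 0.0039]
cab [ 0.7415 -0.1194  0.0812]
hl [ 0.4761 -0.1504  0.0493]
hr [ 0.4695 -0.2671  0.0471]
floor [ 0.5894 -0.2222  0.0202]
```

View pics/c1.png

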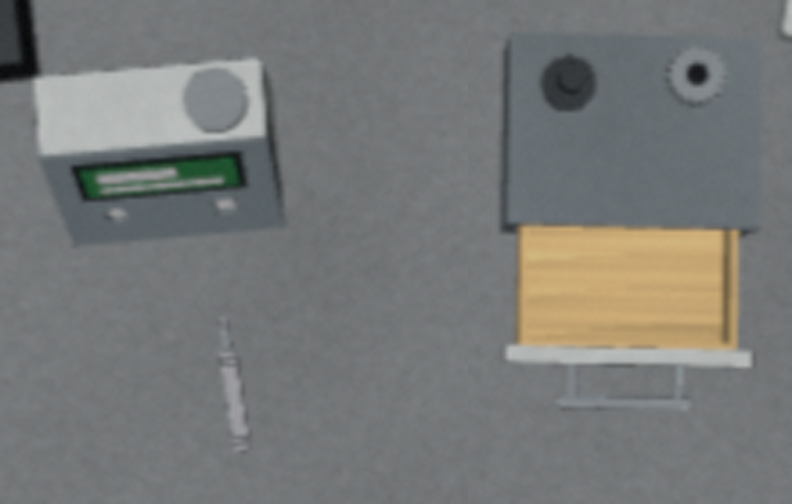

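The enlarged view gives these positions in top-image pixels:
- **Reset button:** (192.5,179.4)
- **Power button:** (222.5,176.9)
- **Stylus:** tip (222,208.3), end (227,245)
- **Drawer handle bar:** from (315.5,232.5) to (351,232.5)

I'll put these into world coordinates and plan a move to a wrist look-out.

```bash
cat >> h.py <<'E'
def pose(yaw,tilt=0.):
    # tool z down, tool x horizontal at yaw; then tilt about tool y
    x=np.array([np.cos(yaw),np.sin(yaw),0]);z=np.array([0,0,-1.]);y=np.cross(z,x)
    return Ro.from_matrix(np.c_[x,y,z])*Ro.from_rotvec([0,tilt,0])
def plan(P,R,n,g,start=None):
    """rows from present pose (or start) to P,R in n rows, print them in calls of 8; returns end pose"""
    if start is None: s=arm.observe(); start=(np.array(s['position']),Ro.from_rotvec(s['ee_rot']))
    p,q=start; p0,q0=p,q; w=(q0.inv()*R).as_rotvec(); out=[]
    for i in range(1,n+1):
        pi=p0+(np.array(P)-p0)*i/n; qi=q0*Ro.from_rotvec(w*i/n)
        sh=np.round(q.inv().apply(pi-p)/.025,2); tu=np.round((q.inv()*qi).as_rotvec()/.1,2)
        assert abs(sh).max()<=1 and abs(tu).max()<=1,(sh,tu)
        p=p+q.apply(sh*.025); q=q*Ro.from_rotvec(tu*.1)
        out.append([g]+[float(a)+0. for a in sh]+[float(a)+0. for a in tu])
    for i in range(0,n,8): print(str([[float('%g'%a) for a in r] for r in out[i:i+8]]).replace('.0,',',').replace('.0]',']').replace(' ',''))
    return p,q
E
python3 - <<'E'
from h import *
np.set_printoptions(precision=4,suppress=True)
v=load('top0');print(v['K'],load('wrist0')['K'])
o=lambda c,r,h:onplane(v,160+c/3.6,120+r/3.6,h)
t,e=o(223,318,.007),o(241,450,.007);print('tip',t,'end',e,np.linalg.norm(t-e),'yaw',np.arctan2(*(t-e)[1::-1]))
r,p=o(117,214,.044),o(225,205,.044);print('reset',r,'power',p,np.linalg.norm(r-p),'conyaw',np.arctan2(*(r-p)[1::-1])-np.pi/2)
print('handle',o(560,404,.044),o(688,406,.044))
b=lambda c,r,h:onplane(v,295+(c-468)/3.6,120+r/3.6,h)
print('handle',b(558,404,.049),b(689,406,.049),'front top',b(506,352,.069),b(751,358,.069),'cab edge',b(503,229,.08),b(757,231,.08))
e1=plan([.38,-.25,.25],pose(1.8),14,1)
plan([.43,.19,.25],pose(3.24),18,1,e1)
E
```

```text
[[421.2298   0.     278.1092]
 [  0.     421.2298 210.3483]
 [  0.       0.       1.    ]] [[319.0672   0.     281.1638]
 [  0.     319.0672 206.8618]
 [  0.       0.       1.    ]]
tip [0.5626 0.1806 0.007 ] end [0.4373 0.1664 0.007 ] 0.12606641751479936 yaw 0.11225129013719547
reset [0.6598 0.2719 0.044 ] power [0.6655 0.172  0.044 ] 0.10008199246656539 conyaw 0.0569626331887636
handle [ 0.4725 -0.1328  0.044 ] [ 0.4673 -0.2513  0.044 ]
handle [ 0.4722 -0.147   0.049 ] [ 0.4669 -0.2679  0.049 ] front top [ 0.521 -0.099  0.069] [ 0.5092 -0.3221  0.069 ] cab edge [ 0.632  -0.0989  0.08  ] [ 0.624  -0.3292  0.08  ]
[[1,0.71,-0.69,-0.07,0,0,-0.99],[1,0.77,-0.62,-0.06,0,0,-0.99],[1,0.83,-0.55,-0.07,0,0,-0.99],[1,0.87,-0.45,-0.07,0,0,-0.99],[1,0.92,-0.37,-0.07,0,0,-0.99],[1,0.95,-0.27,-0.06,0,0,-0.99],[1,0.98,-0.18,-0.07,0,0,-0.99],[1,0.98,-0.09,-0.07,0,-0.01,-0.99]]
[[1,0.99,0.02,-0.07,-0.01,0,-0.99],[1,0.99,0.11,-0.07,0,0,-0.98],[1,0.96,0.21,-0.06,0,0,-0.99],[1,0.94,0.3,-0.07,0,0,-0.99],[1,0.91,0.4,-0.07,0,0,-0.99],[1,0.87,0.48,-0.07,0,0,-0.99]]
[[1,0.93,0.33,0,0,0,-0.8],[1,0.89,0.4,0,0,0,-0.8],[1,0.87,0.48,0,0,0,-0.8],[1,0.82,0.54,0,0,0,-0.8],[1,0.77,0.6,0,0,0,-0.8],[1,0.73,0.67,0,0,0,-0.8],[1,0.67,0.72,0,0,0,-0.8],[1,0.61,0.77,0,0,0,-0.8]]
[[1,0.55,0.82,0,0,0,-0.8],[1,0.47,0.86,0,0,0,-0.8],[1,0.41,0.89,0,0,0,-0.8],[1,0.34,0.93,0,0,0,-0.8],[1,0.26,0.95,0,0,0,-0.8],[1,0.19,0.96,0,0,0,-0.8],[1,0.1,0.98,0,0,0,-0.8],[1,0.03,0.98,0,0,0,-0.8]]
[[1,-0.05,0.99,0,0,0,-0.8],[1,-0.13,0.97,0,0,0,-0.8]]
```

carry_out(commands=[[1,0.7,-0.7,-0.07,0,0,-1],[1,0.77,-0.6,-0.07,0,0,-1],[1,0.83,-0.55,-0.07,0,0,-1],[1,0.87,-0.45,-0.07,0,0,-1],[1,0.92,-0.37,-0.07,0,0,-1],[1,0.95,-0.27,-0.07,0,0,-1],[1,0.98,-0.18,-0.07,0,0,-1],[1,0.98,-0.1,-0.07,0,0,-1]])

```text
clock: 0.95
position: [0.3243, -0.387, 0.2406]
ee_rot: [-2.576, -1.798, 0.0]
force: [0.1, -0.1, -0.4]
width: 0.999
gripper_force: 0.0
```

carry_out(commands=[[1,1,0,-0.07,0,0,-1],[1,1,0.1,-0.07,0,0,-1],[1,0.96,0.2,-0.07,0,0,-1],[1,0.94,0.3,-0.07,0,0,-1],[1,0.9,0.4,-0.07,0,0,-1],[1,0.87,0.5,-0.07,0,0,-1]])

```text
clock: 1.55
position: [0.3774, -0.248, 0.2512]
ee_rot: [-1.93, -2.479, 0.0]
force: [0.9, -0.7, 0.5]
width: 1.001
gripper_force: 0.0
```

carry_out(commands=[[1,0.93,0.33,0,0,0,-0.8],[1,0.89,0.4,0,0,0,-0.8],[1,0.87,0.48,0,0,0,-0.8],[1,0.82,0.54,0,0,0,-0.8],[1,0.77,0.6,0,0,0,-0.8],[1,0.73,0.67,0,0,0,-0.8],[1,0.67,0.72,0,0,0,-0.8],[1,0.61,0.77,0,0,0,-0.8]])

```text
clock: 2.35
position: [0.3965, -0.0512, 0.2513]
ee_rot: [1.048, 2.961, -0.0]
force: [-0.8, 0.2, 0.2]
width: 0.998
gripper_force: 0.0
```

carry_out(commands=[[1,0.55,0.82,0,0,0,-0.8],[1,0.47,0.86,0,0,0,-0.8],[1,0.41,0.89,0,0,0,-0.8],[1,0.34,0.93,0,0,0,-0.8],[1,0.26,0.95,0,0,0,-0.8],[1,0.19,0.96,0,0,0,-0.8],[1,0.1,0.98,0,0,0,-0.8],[1,0,0.98,0,0,0,-0.8]])

```text
clock: 3.15
position: [0.4162, 0.1443, 0.2513]
ee_rot: [0.064, 3.141, -0.0]
force: [0.1, -0.5, 0.3]
width: 0.998
gripper_force: 0.0
```

carry_out(commands=[[1,0,1,0,0,0,-0.8],[1,-0.13,0.97,0,0,0,-0.8],[1,0,0,0,0,0,0],[1,0,0,0,0,0,0]])

```text
clock: 3.55
position: [0.4197, 0.1926, 0.251]
ee_rot: [0.181, -3.136, -0.0]
force: [-0.3, -1.1, -0.7]
width: 1.002
gripper_force: 0.0
```

```bash
python3 - <<'E'
from h import *
s=arm.observe();print(s['clock'],s['position'],s['ee_rot'],s['joints'],Ro.from_rotvec(s['ee_rot']).as_matrix())
v=snap('wrist');save(v,'w1');cv2.imwrite('pics/w1b.png',cv2.resize(v['px'][:,:,::-1],(800,600),interpolation=2))
E
```

```text
3.55 [0.41965552 0.19255195 0.25104525] [ 1.81171509e-01 -3.13575099e+00 -1.28876966e-04] [ 0.20951483  0.26592011 -0.90655499  1.86297375  0.23111248  1.12332452
  0.90505522] [[-9.93345866e-01 -1.15167754e-01 -6.16043853e-04]
 [-1.15167805e-01  9.93346050e-01  4.66058413e-05]
 [ 6.06577238e-04  1.17244138e-04 -9.99999809e-01]]
```

View pics/w1b.png

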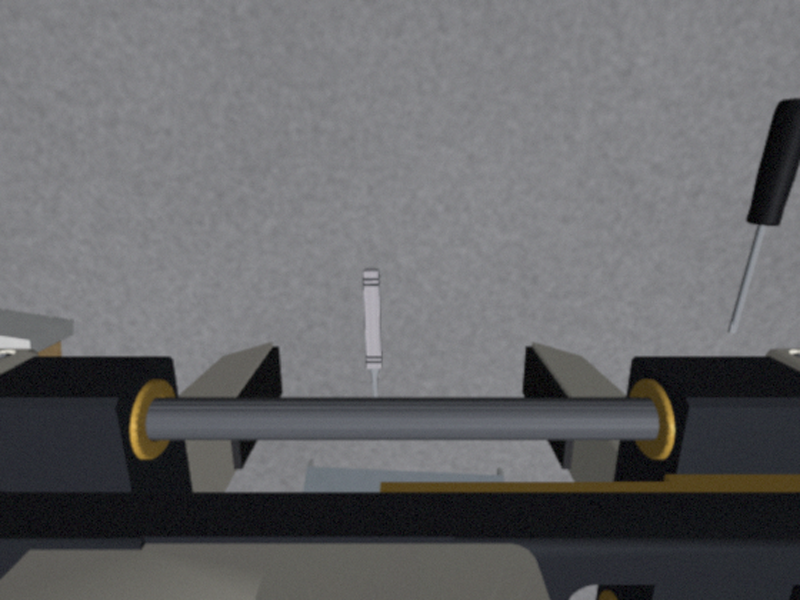

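The wrist view shows the stylus handle centred between the fingers. Its blunt end is at about (372,269) and its pin end at (374,370) in the 800-wide picture. The gripper hides the panel. Next I'll triangulate the stylus against the top view and check the panel with the top camera's depth.

```bash
python3 - <<'E'
from h import *
np.set_printoptions(precision=4,suppress=True)
v=load('top0');w=load('w1');k=.7
A=tri([v,w],[(227,245),(372*k,269*k)]);B=tri([v,w],[(223.3,218.5),(374*k,369*k)])
print('end',A,'handle front',B,np.linalg.norm(A-B),np.arctan2(*(B-A)[1::-1]))
print('wrist only',onplane(w,372*k,268*k,.014),onplane(w,374*k,368*k,.014))
for q in range(275,365,15):print(pt(w,372.5*k,q*k))
# panel plane by depth
def cloud(v,c0,c1,r0,r1):
    rr,cc=np.mgrid[r0:r1,c0:c1];z=v['d'][rr,cc].ravel();X=np.linalg.inv(v['K'])@np.c_[cc.ravel(),rr.ravel(),np.ones(z.size)].T*z
    X=(X.T-v['t'])@v['R'];return X[z>0]
X=cloud(v,184,236,170,186);X=X[(X[:,2]>.02)&(X[:,2]<.11)]
for _ in range(3):
    c=X.mean(0);n=np.linalg.svd(X-c)[2][2];n*=np.sign(n[2]);d=(X-c)@n;X=X[abs(d)<max(.002,2*d.std())]
print('plane',c,n,'elev',np.degrees(np.arcsin(n[2])),'yaw',np.arctan2(-n[1],-n[0]),len(X),d.std())
for p in((192.5,179.4),(222.5,176.9)):
    o=-v['R'].T@v['t'];e=v['R'].T@np.linalg.inv(v['K'])@[*p,1]
    print('btn',pt(v,*p),o+e*(((c-.005*n)-o)@n)/(e@n))
# drawer
print('floor z',np.median(cloud(v,322,360,188,208)[:,2]),'cabtop',np.median(cloud(v,315,365,160,175)[:,2]))
E
```

```text
end [0.4382 0.1671 0.0118] handle front [0.528  0.1772 0.026 ] 0.09145341301537653 0.11204605084521954
wrist only [0.4376 0.1685 0.014 ] [0.5336 0.1796 0.014 ]
[0.4439 0.1695 0.0141]
[0.4576 0.1709 0.0142]
[0.4718 0.1722 0.0139]
[0.4862 0.1736 0.0137]
[0.5006 0.175  0.0141]
[0.5152 0.1764 0.0147]
plane [0.666  0.2177 0.0556] [-0.8859 -0.0567  0.4604] elev 27.410640674930335 yaw 0.06387455550886627 659 0.0016677961270759197
btn [0.6598 0.2717 0.0448] [0.6603 0.2725 0.0406]
btn [0.6653 0.1717 0.0463] [0.6662 0.1725 0.0396]
floor z 0.02174802676302251 cabtop 0.07965900164169008
```

carry_out(commands=[[0.6,-0.32,-0.13,1,0,0,0],[0.6,-0.32,-0.13,1,0,0,0],[0.6,-0.32,-0.13,1,0,0,0],[0.6,-0.32,-0.13,1,0,0,0],[0.6,-0.32,-0.13,1,0,0,0],[0.6,-0.32,-0.13,1,0,0,0],[0.6,-0.32,-0.13,1,0,0,0],[0.6,-0.31,-0.13,1,0,0,0]])

```text
clock: 4.4
position: [0.487, 0.1716, 0.0503]
ee_rot: [-0.174, 3.137, -0.001]
force: [0.4, -0.3, -0.7]
width: 0.599
gripper_force: 0.0
```

carry_out(commands=[[0.6,0,0,0.9,0,0,0],[0.6,0,0,0.6,0,0,0],[0.6,0,0,0.38,0,0,0],[0.6,0,0,0,0,0,0],[0.6,0,0,0,0,0,0]])

```text
clock: 4.9
position: [0.4868, 0.1733, 0.0049]
ee_rot: [-0.178, 3.136, 0.0]
force: [0.6, 0.4, 0.4]
width: 0.602
gripper_force: 0.0
```

Close and lift.

carry_out(commands=[[0,0,0,0,0,0,0],[0,0,0,0,0,0,0],[0,0,0,0,0,0,0],[0,0,0,0,0,0,0],[0,0,0,0,0,0,0],[0,0,0,0,0,0,0],[0,0,0,0,0,0,0]], squeeze=45)

```text
clock: 5.6
position: [0.4866, 0.1731, 0.0043]
ee_rot: [-0.178, 3.137, -0.0]
force: [-0.8, 0.3, 2.3]
width: 0.149
gripper_force: 45.0
```

carry_out(commands=[[0,0,0,-0.2,0,0,0],[0,0,0,-0.6,0,0,0],[0,0,0,-1,0,0,0],[0,0,0,-1,0,0,0],[0,0,0,-1,0,0,0],[0,0,0,-1,0,0,0],[0,0,0,0,0,0,0]])

```text
clock: 6.3
position: [0.4882, 0.1745, 0.1283]
ee_rot: [-0.178, 3.131, 0.003]
force: [0.1, 0.9, -0.6]
width: 0.147
gripper_force: 45.0
```

```bash
python3 - <<'E'
from h import *
np.set_printoptions(precision=4,suppress=True)
s=arm.observe();print(s['clock'],s['position'],s['ee_rot'],s['width'],s['gripper_force'])
v=snap('wrist');save(v,'w2');cv2.imwrite('pics/w2b.png',cv2.resize(v['px'][150:360,140:420,::-1],None,fx=2.8,fy=2.8,interpolation=2))
cl=v['d']
E
```

```text
6.3 [0.4882 0.1745 0.1283] [-0.1776  3.1311  0.0028] 0.1470997359594737 44.98451828956604
```

View pics/w2b.png

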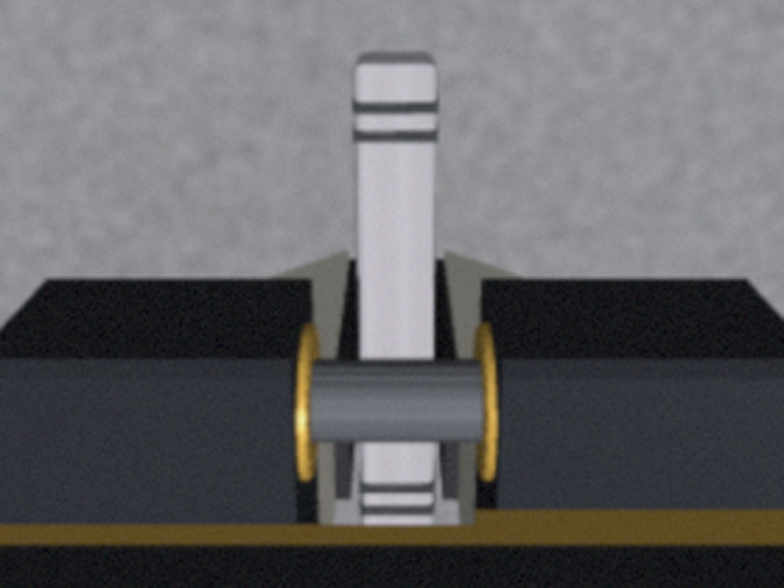

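```bash
cat >> h.py <<'E'
E
python3 - <<'E'
from h import *
np.set_printoptions(precision=4,suppress=True)
v=load('w2');s=arm.observe();q=Ro.from_rotvec(s['ee_rot']);p=s['position']
for r in(60,75,95,120,160,200,250):
    print(q.inv().apply(pt(v,140+396/2.8,150+r/2.8)-p))
print(q.as_matrix())
psi=.06;R=pose(psi+np.pi,np.radians(30));n=np.array([-np.cos(psi)*.866,-np.sin(psi)*.866,.5])
tip=np.array([-.083,0,-.003]);P=np.array([.660,.272,.044])
T=lambda k:P+n*k-R.apply(tip)
print(T(.04),T(.0),T(-.004))
e=plan(T(.04)+[-.03,0,.02],R,8,0)
e=plan(T(.04),R,2,0,e)
print(e[0],e[1].apply(tip)+e[0])
E
```

```text
[ 0.0461  0.0013 -0.0079]
[ 0.0442  0.0013 -0.0114]
[ 0.0408  0.0013 -0.0117]
[ 0.0365  0.0013 -0.012 ]
[ 0.0293  0.0013 -0.0114]
[ 0.022   0.0013 -0.0115]
[ 0.0126  0.0013 -0.0115]
[[-0.9936 -0.1128  0.0036]
 [-0.1128  0.9936  0.0011]
 [-0.0037  0.0007 -1.    ]]
[0.5522 0.2655 0.1029] [0.5868 0.2676 0.0829] [0.5902 0.2678 0.0809]
[[0,-0.22,0.44,0.02,-0.02,0.66,0.07],[0,-0.23,0.43,0,-0.01,0.66,0.06],[0,-0.21,0.44,0,-0.02,0.66,0.07],[0,-0.22,0.44,-0.03,-0.02,0.66,0.06],[0,-0.21,0.45,-0.03,-0.01,0.65,0.07],[0,-0.2,0.44,-0.05,-0.02,0.66,0.06],[0,-0.2,0.45,-0.06,-0.01,0.66,0.07],[0,-0.19,0.44,-0.07,-0.02,0.66,0.06]]
[[0,-0.72,-0.03,0.04,0,0,0],[0,-0.72,-0.04,0.05,0,0,0]]
[0.5522 0.2655 0.1029] [0.6254 0.2699 0.064 ]
```

carry_out(commands=[[0,-0.22,0.44,0,0,0.66,0.07],[0,-0.22,0.44,0,0,0.66,0.07],[0,-0.22,0.44,0,0,0.66,0.07],[0,-0.22,0.44,0,0,0.66,0.07],[0,-0.21,0.44,0,0,0.66,0.07],[0,-0.2,0.44,-0.05,-0.02,0.66,0.06],[0,-0.2,0.44,-0.05,-0.02,0.66,0.06],[0,-0.2,0.44,-0.06,-0.05,0.66,0.06]])

```text
clock: 7.15
position: [0.5206, 0.2648, 0.1177]
ee_rot: [0.075, -2.609, 0.028]
force: [0.0, -0.3, -0.1]
width: 0.144
gripper_force: 45.0
```

carry_out(commands=[[0,-0.7,-0.04,0.05,0,0,0],[0,-0.7,-0.04,0.05,0,0,0],[0,0,0,0,0,0,0],[0,0,0,0,0,0,0]])

```text
clock: 7.55
position: [0.5491, 0.2641, 0.098]
ee_rot: [0.075, -2.611, 0.028]
force: [-0.3, -0.3, -0.0]
width: 0.144
gripper_force: 45.0
```

```bash
python3 - <<'E'
from h import *
np.set_printoptions(precision=4,suppress=True)
s=arm.observe();q=Ro.from_rotvec(s['ee_rot']);p=s['position'];tip=p+q.apply([-.0835,0,-.0045])
print(s['clock'],p,q.as_matrix(),'tip',tip,s['force'],s['joints'])
P=np.array([.660,.272,.044]);print('tool delta to button',q.inv().apply(P-tip))
v=snap('top');save(v,'t1');w=snap('wrist');save(w,'w3')
a=cv2.resize(v['px'][130:260,170:270,::-1],None,fx=4.6,fy=4.6,interpolation=2);b=cv2.resize(w['px'][:,:,::-1],(340,255))
m=np.zeros((598,800,3),np.uint8);m[:,:460]=a[:598];m[:255,460:]=b;cv2.imwrite('pics/m1.png',m);print(proj(v,tip),proj(v,P))
E
```

```text
7.55 [0.5491 0.2641 0.098 ] [[-0.8617 -0.0586 -0.504 ]
 [-0.0479  0.9983 -0.0342]
 [ 0.5051 -0.0053 -0.863 ]] tip [0.6233 0.2682 0.0597] [-0.315  -0.3028 -0.026 ] [-0.0848  0.9584 -0.7114  1.2246  0.2682  1.5777  0.884 ]
tool delta to button [-0.0397  0.0017 -0.005 ]
[192.926  189.8917] [192.4643 179.375 ]
```

View pics/m1.png

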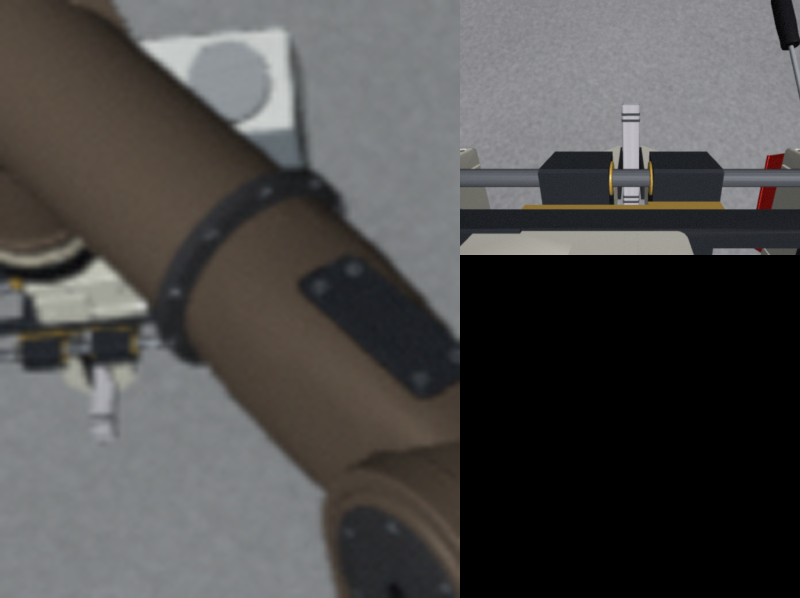

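The arm hides the tip from the top camera. The wrist view still shows the stylus held straight, so I'll go on by measured pose and force, in small steps.

carry_out(commands=[[0,-0.3,0.06,-0.2,0,0,0],[0,-0.4,0,0,0,0,0],[0,-0.3,0,0,0,0,0],[0,-0.2,0,0,0,0,0],[0,0,0,0,0,0,0]])

```text
clock: 8.15
position: [0.5784, 0.267, 0.0869]
ee_rot: [0.074, -2.612, 0.028]
force: [-0.0, 0.1, -0.6]
width: 0.147
gripper_force: 45.0
```

carry_out(commands=[[0,-0.12,0,0,0,0,0],[0,0,0,0,0,0,0]])

```text
clock: 8.35
position: [0.5808, 0.2674, 0.0861]
ee_rot: [0.075, -2.613, 0.027]
force: [-1.0, 0.1, -1.5]
width: 0.145
gripper_force: 45.0
```

carry_out(commands=[[0,-0.12,0,0,0,0,0],[0,0,0,0,0,0,0]])

```text
clock: 8.55
position: [0.5835, 0.2674, 0.0845]
ee_rot: [0.074, -2.613, 0.028]
force: [0.0, 0.9, -0.5]
width: 0.146
gripper_force: 45.0
```

carry_out(commands=[[0,-0.1,0,0,0,0,0],[0,0,0,0,0,0,0]])

```text
clock: 8.75
position: [0.5857, 0.2676, 0.0833]
ee_rot: [0.074, -2.613, 0.028]
force: [1.0, 0.7, -0.0]
width: 0.145
gripper_force: 45.0
```

carry_out(commands=[[0,-0.08,0,0,0,0,0],[0,0,0,0,0,0,0]])

```text
clock: 8.95
position: [0.5874, 0.2677, 0.0823]
ee_rot: [0.075, -2.613, 0.028]
force: [-0.3, 0.4, -0.1]
width: 0.15
gripper_force: 45.0
```

carry_out(commands=[[0,-0.06,0,0,0,0,0],[0,0,0,0,0,0,0]])

```text
clock: 9.15
position: [0.5886, 0.2678, 0.0815]
ee_rot: [0.075, -2.613, 0.027]
force: [-0.5, -0.2, -1.5]
width: 0.145
gripper_force: 45.0
```

carry_out(commands=[[0,-0.06,0,0,0,0,0],[0,0,0,0,0,0,0]])

```text
clock: 9.35
position: [0.5899, 0.2678, 0.0808]
ee_rot: [0.074, -2.613, 0.027]
force: [-0.5, 0.4, -0.4]
width: 0.146
gripper_force: 45.0
```

carry_out(commands=[[0,-0.06,0,0,0,0,0],[0,0,0,0,0,0,0]])

```text
clock: 9.55
position: [0.5909, 0.268, 0.0801]
ee_rot: [0.075, -2.612, 0.027]
force: [-1.2, 1.2, 0.0]
width: 0.147
gripper_force: 45.0
```

carry_out(commands=[[0,-0.06,0,0,0,0,0],[0,0,0,0,0,0,0]])

```text
clock: 9.75
position: [0.5922, 0.2681, 0.0794]
ee_rot: [0.075, -2.612, 0.027]
force: [-3.1, -0.4, 0.4]
width: 0.147
gripper_force: 45.0
```

carry_out(commands=[[0,-0.06,0,0,0,0,0],[0,0,0,0,0,0,0]])

```text
clock: 9.95
position: [0.5934, 0.2682, 0.0787]
ee_rot: [0.075, -2.612, 0.028]
force: [-3.8, -1.1, 1.9]
width: 0.143
gripper_force: 45.0
```

carry_out(commands=[[0,-0.06,0,0,0,0,0],[0,0,0,0,0,0,0]])

```text
clock: 10.15
position: [0.5941, 0.2683, 0.0781]
ee_rot: [0.076, -2.611, 0.028]
force: [-6.5, -1.4, 3.4]
width: 0.148
gripper_force: 45.0
```

carry_out(commands=[[0,-0.05,0,0,0,0,0],[0,0,0,0,0,0,0]])

```text
clock: 10.35
position: [0.5944, 0.2684, 0.0779]
ee_rot: [0.077, -2.609, 0.028]
force: [-8.9, -1.0, 6.2]
width: 0.145
gripper_force: 45.0
```

The force has jumped to about 10 N with almost no further travel, so the button is fully in. I'll hold it there, then back off.

carry_out(commands=[[0,0,0,0,0,0,0],[0,0,0,0,0,0,0],[0,0,0,0,0,0,0],[0,0,0,0,0,0,0],[0,0,0,0,0,0,0],[0,0,0,0,0,0,0],[0,0,0,0,0,0,0],[0,0,0,0,0,0,0]])

```text
clock: 11.15
position: [0.5944, 0.2685, 0.078]
ee_rot: [0.077, -2.609, 0.028]
force: [-8.2, -2.0, 6.0]
width: 0.148
gripper_force: 45.0
```

carry_out(commands=[[0,0,0,0,0,0,0],[0,0.0,0,0,0,0,0],[0,0.5,0,0,0,0,0],[0,0.8,0,0,0,0,0],[0,1,0,0,0,0,0],[0,0.8,0,0,0,0,0],[0,0,0,0,0,0,0]])

```text
clock: 11.85
position: [0.5287, 0.2652, 0.1181]
ee_rot: [0.077, -2.615, 0.026]
force: [0.4, -0.3, 0.7]
width: 0.148
gripper_force: 45.0
```

```bash
python3 - <<'E'
from h import *
np.set_printoptions(precision=4,suppress=True)
s=arm.observe();q=Ro.from_rotvec(s['ee_rot']);p=s['position']
print(s['clock'],p,s['force'],s['joints'])
w=snap('wrist');save(w,'w4')
# handle profile in tool frame
for r in range(165,250,8): print(r,q.inv().apply(pt(w,281.5,r)-p))
# drawer geometry check from the first top view
v=load('top0');print('floor corners',[onplane(v,295+(c-468)/3.6,120+r/3.6,.022) for c,r in((521,345),(723,345))])
E
```

```text
11.85 [0.5287 0.2652 0.1181] [ 0.4011 -0.2722  0.7327] [-0.0748  0.9123 -0.7283  1.2773  0.2507  1.5665  0.865 ]
165 [0.0263 0.0012 0.1518]
173 [ 0.0467  0.0009 -0.0095]
181 [ 0.0431  0.0009 -0.0104]
189 [ 0.0394  0.0009 -0.011 ]
197 [ 0.0352  0.0009 -0.0102]
205 [ 0.0313  0.0009 -0.0103]
213 [ 0.0273  0.0009 -0.0104]
221 [ 0.023   0.0009 -0.0099]
229 [ 0.019   0.0009 -0.0103]
237 [ 0.0147  0.0009 -0.0101]
245 [ 0.0104  0.0009 -0.0102]
floor corners [array([ 0.5282, -0.1171,  0.022 ]), array([ 0.5229, -0.3075,  0.022 ])]
```

```bash
python3 - <<'E'
from h import *
e=plan([.49,.12,.18],pose(2.7),8,0)
e=plan([.572,-.194,.15],pose(1.527),14,0,e)
E
```

```text
[[0,0.36,-0.71,-0.15,-0.17,-0.64,0.61],[0,0.31,-0.73,-0.18,-0.17,-0.64,0.61],[0,0.26,-0.75,-0.21,-0.17,-0.64,0.61],[0,0.19,-0.75,-0.24,-0.17,-0.65,0.61],[0,0.13,-0.76,-0.27,-0.17,-0.64,0.61],[0,0.06,-0.76,-0.28,-0.17,-0.64,0.61],[0,0.01,-0.75,-0.3,-0.17,-0.64,0.6],[0,-0.07,-0.75,-0.31,-0.17,-0.64,0.61]]
[[0,-0.59,-0.71,0.09,0,0,0.84],[0,-0.66,-0.66,0.08,0,0,0.84],[0,-0.7,-0.6,0.09,0,0,0.83],[0,-0.76,-0.54,0.08,0,0,0.84],[0,-0.79,-0.48,0.09,0,0,0.84],[0,-0.83,-0.41,0.09,0,0,0.84],[0,-0.87,-0.33,0.08,0,0,0.84],[0,-0.89,-0.27,0.09,0,0,0.84]]
[[0,-0.91,-0.18,0.08,0,0,0.83],[0,-0.92,-0.12,0.09,0,0,0.84],[0,-0.92,-0.03,0.09,0,0,0.84],[0,-0.93,0.04,0.08,0,0,0.84],[0,-0.92,0.13,0.09,0,0,0.84],[0,-0.91,0.19,0.08,0,0,0.83]]
```

carry_out(commands=[[0,0.36,-0.71,-0.15,-0.17,-0.64,0.61],[0,0.31,-0.73,-0.18,-0.17,-0.64,0.61],[0,0.26,-0.75,-0.21,-0.17,-0.64,0.61],[0,0.19,-0.75,-0.24,-0.17,-0.64,0.61],[0,0.13,-0.76,-0.27,-0.17,-0.64,0.61],[0,0.06,-0.76,-0.28,-0.17,-0.64,0.61],[0,0,-0.75,-0.3,-0.17,-0.64,0.61],[0,-0.07,-0.75,-0.31,-0.17,-0.64,0.61]])

```text
clock: 12.7
position: [0.4912, 0.1188, 0.1799]
ee_rot: [0.694, 3.063, -0.001]
force: [-0.1, 0.4, -0.2]
width: 0.144
gripper_force: 45.0
```

carry_out(commands=[[0,-0.59,-0.71,0.09,0,0,0.84],[0,-0.66,-0.66,0.08,0,0,0.84],[0,-0.7,-0.6,0.09,0,0,0.84],[0,-0.76,-0.54,0.08,0,0,0.84],[0,-0.79,-0.48,0.09,0,0,0.84],[0,-0.83,-0.41,0.09,0,0,0.84],[0,-0.87,-0.33,0.08,0,0,0.84],[0,-0.89,-0.27,0.09,0,0,0.84]])

```text
clock: 13.5
position: [0.5376, -0.0625, 0.161]
ee_rot: [-1.669, -2.657, 0.004]
force: [1.2, 0.5, -1.0]
width: 0.146
gripper_force: 45.0
```

carry_out(commands=[[0,-0.91,-0.18,0.08,0,0,0.84],[0,-0.92,-0.12,0.09,0,0,0.84],[0,-0.92,-0.03,0.09,0,0,0.84],[0,-0.93,0.04,0.08,0,0,0.84],[0,-0.92,0.13,0.09,0,0,0.84],[0,-0.91,0.19,0.08,0,0,0.84],[0,0,0,0,0,0,0],[0,0,0,0,0,0,0]])

```text
clock: 14.3
position: [0.5711, -0.1962, 0.148]
ee_rot: [-2.274, -2.162, 0.006]
force: [-0.5, -0.1, -0.4]
width: 0.148
gripper_force: 45.0
```

```bash
python3 - <<'E'
from h import *
np.set_printoptions(precision=4,suppress=True)
s=arm.observe();q=Ro.from_rotvec(s['ee_rot']);p=s['position']
print(s['clock'],p,q.as_matrix(),s['force'])
w=snap('wrist');save(w,'w5');cv2.imwrite('pics/w5b.png',w['px'][:,:,::-1])
for r in range(173,250,20): print(r,q.inv().apply(pt(w,281.5,r)-p))
plan([.572,-.194,.09],pose(1.527),4,0)
E
```

```text
14.3 [ 0.5711 -0.1962  0.148 ] [[ 0.0502  0.9987 -0.0053]
 [ 0.9987 -0.0502 -0.0001]
 [-0.0004 -0.0053 -1.    ]] [-0.4916 -0.0566 -0.4112]
173 [ 0.0489  0.0015 -0.0089]
193 [ 0.0393  0.0015 -0.0093]
213 [ 0.0294  0.0015 -0.0096]
233 [ 0.0192  0.0015 -0.0099]
[[0,0.01,0.01,0.58,-0.01,0,-0.01],[0,0.01,0.01,0.59,-0.01,0,-0.01],[0,0.01,0.01,0.58,-0.02,0,-0.01],[0,0.01,0.01,0.58,-0.01,0,-0.01]]
```

View pics/w5b.png

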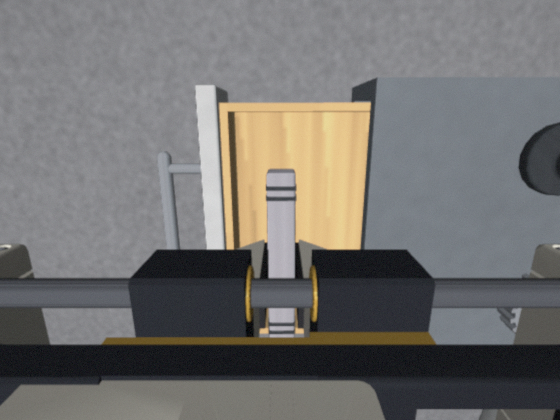

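The wrist view shows the stylus held straight over the open drawer. Its handle end is at (281,172), between the drawer's front at column 235 and the cabinet's edge at column 365. Now I'll lower it gently.

carry_out(commands=[[0,0.1,0,0.8,0,0,0],[0,0,0,0.9,0,0,0],[0,0,0,0.9,0,0,0],[0,0,0,0.8,0,0,0],[0,0,0,0.5,0,0,0],[0,0,0,0.3,0,0,0],[0,0,0,0.2,0,0,0],[0,0,0,0,0,0,0]])

```text
clock: 15.15
position: [0.5707, -0.1919, 0.0393]
ee_rot: [-2.272, -2.167, 0.004]
force: [-1.3, 1.0, -0.5]
width: 0.149
gripper_force: 45.0
```

carry_out(commands=[[0,0,0,0.1,0,0,0],[0,0,0,0.08,0,0,0],[0,0,0,0,0,0,0]])

```text
clock: 15.45
position: [0.5707, -0.1921, 0.035]
ee_rot: [-2.273, -2.167, 0.004]
force: [-0.1, -0.6, -1.4]
width: 0.148
gripper_force: 45.0
```

carry_out(commands=[[0,0,0,0.12,0,0,0],[0,0,0,0.08,0,0,0],[0,0,0,0,0,0,0]])

```text
clock: 15.75
position: [0.5704, -0.192, 0.0295]
ee_rot: [-2.272, -2.166, 0.005]
force: [0.2, 0.5, -0.8]
width: 0.153
gripper_force: 45.0
```

carry_out(commands=[[0,0,0,0.08,0,0,0],[0,0,0,0,0,0,0]])

```text
clock: 15.95
position: [0.5705, -0.192, 0.0276]
ee_rot: [-2.272, -2.166, 0.005]
force: [-0.3, 1.1, -0.4]
width: 0.144
gripper_force: 45.0
```

carry_out(commands=[[0,0,0,0.06,0,0,0],[0,0,0,0,0,0,0]])

```text
clock: 16.15
position: [0.5707, -0.192, 0.0264]
ee_rot: [-2.272, -2.167, 0.004]
force: [0.1, 0.2, 0.1]
width: 0.142
gripper_force: 45.0
```

carry_out(commands=[[0,0,0,0.05,0,0,0],[0,0,0,0,0,0,0]])

```text
clock: 16.35
position: [0.5719, -0.1921, 0.0263]
ee_rot: [2.273, 2.168, -0.002]
force: [0.5, -0.5, 7.3]
width: 0.143
gripper_force: 45.0
```

carry_out(commands=[[0,0,0,0.04,0,0,0],[0,0,0,0,0,0,0]])

```text
clock: 16.55
position: [0.5729, -0.1922, 0.0262]
ee_rot: [2.272, 2.167, -0.0]
force: [-0.5, 0.4, 14.9]
width: 0.146
gripper_force: 45.0
```

Contact with the floor. I'll take off the excess push, then open a little and lift.

carry_out(commands=[[0,0,0,-0.07,0,0,0],[0,0,0,0,0,0,0]], squeeze=5)

```text
clock: 16.75
position: [0.5707, -0.1921, 0.0261]
ee_rot: [-2.272, -2.167, 0.004]
force: [-0.7, 0.1, 7.4]
width: 0.151
gripper_force: 5.0
```

carry_out(commands=[[0.2,0,0,0,0,0,0],[0.3,0,0,0,0,0,0],[0.33,0,0,0,0,0,0],[0.33,0,0,0,0,0,0]])

```text
clock: 17.15
position: [0.5704, -0.192, 0.0257]
ee_rot: [-2.272, -2.166, 0.005]
force: [0.0, -0.4, -0.5]
width: 0.33
gripper_force: 0.0
```

carry_out(commands=[[0.33,0,0,-0.3,0,0,0],[0.33,0,0,-0.6,0,0,0],[0.33,0,0,-1,0,0,0],[0.33,0,0,-1,0,0,0],[0.33,0,0,-1,0,0,0],[0.33,0,0,-1,0,0,0],[0.33,0,0,0,0,0,0],[0.33,0,0,0,0,0,0]])

```text
clock: 17.95
position: [0.5715, -0.1921, 0.1499]
ee_rot: [-2.274, -2.168, 0.003]
force: [-0.5, 0.2, -1.2]
width: 0.328
gripper_force: 0.0
```

```bash
python3 - <<'E'
from h import *
np.set_printoptions(precision=4,suppress=True)
s=arm.observe();print(s['clock'],s['position'],s['force'],s['width'])
w=snap('wrist');save(w,'w6');cv2.imwrite('pics/w6b.png',w['px'][:,:,::-1])
e=plan([.40,-.205,.14],pose(1.527),7,0)
E
```

```text
17.95 [ 0.5715 -0.1921  0.1499] [-0.5254  0.2086 -1.1631] 0.32769921377050854
[[0,-0.12,-0.97,0.05,0,0,-0.01],[0,-0.12,-0.97,0.06,-0.01,0,0],[0,-0.12,-0.97,0.05,0,0,-0.01],[0,-0.12,-0.98,0.05,-0.01,0,0],[0,-0.12,-0.97,0.05,0,0.01,-0.01],[0,-0.11,-0.97,0.05,-0.01,0,0],[0,-0.12,-0.97,0.05,0,0,-0.01]]
```

View pics/w6b.png

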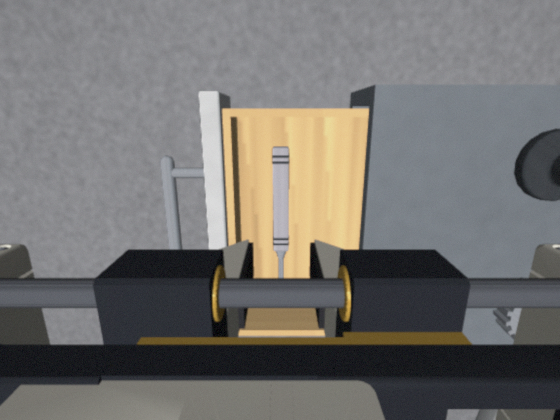

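The stylus lies flat in the drawer, with its handle at (281,195) and its pin pointing down-image. Next I'll move in front of the handle bar with the fingers shut.

carry_out(commands=[[0,-0.1,-0.97,0,0,0,0],[0,-0.1,-0.97,0,0,0,0],[0,-0.1,-0.97,0,0,0,0],[0,-0.1,-0.97,0,0,0,0],[0,-0.1,-0.97,0,0,0,0],[0,-0.1,-0.97,0,0,0,0],[0,-0.1,-0.97,0,0,0,0],[0,0,0,0,0,0,0]])

```text
clock: 18.8
position: [0.3965, -0.2015, 0.1481]
ee_rot: [-2.272, -2.162, 0.009]
force: [-0.1, 0.1, -0.1]
width: 0.006
gripper_force: 0.0
```

carry_out(commands=[[0,0,0,0.9,0,0,0],[0,0,0,1,0,0,0],[0,0,0,1,0,0,0],[0,0,0,1,0,0,0],[0,0,0,0.8,0,0,0],[0,0,0,0,0,0,0]])

```text
clock: 19.4
position: [0.3987, -0.2004, 0.0291]
ee_rot: [-2.268, -2.164, 0.007]
force: [0.5, -0.5, -0.5]
width: 0.003
gripper_force: 0.0
```

carry_out(commands=[[0,0,0.6,0,0,0,0],[0,0,0.5,0,0,0,0],[0,0,0.3,0,0,0,0],[0,0,0.3,0,0,0,0],[0,0,0.3,0,0,0,0],[0,0,0.3,0,0,0,0],[0,0,0.3,0,0,0,0],[0,0,0.3,0,0,0,0]])

```text
clock: 20.2
position: [0.4729, -0.2049, 0.0312]
ee_rot: [-2.272, -2.166, 0.005]
force: [-1.1, -0.1, 1.0]
width: 0.005
gripper_force: 0.7
```

carry_out(commands=[[0,0,0.3,0,0,0,0],[0,0,0.3,0,0,0,0],[0,0,0.3,0,0,0,0],[0,0,0.3,0,0,0,0],[0,0,0.3,0,0,0,0],[0,0,0.3,0,0,0,0]])

```text
clock: 20.8
position: [0.5182, -0.2071, 0.031]
ee_rot: [-2.272, -2.166, 0.004]
force: [-1.7, -0.5, 0.9]
width: 0.01
gripper_force: 0.7
```

carry_out(commands=[[0,0,0.3,0,0,0,0],[0,0,0.3,0,0,0,0],[0,0,0.3,0,0,0,0],[0,0,0.2,0,0,0,0]])

```text
clock: 21.2
position: [0.5459, -0.2083, 0.0309]
ee_rot: [-2.272, -2.167, 0.004]
force: [-1.0, -0.2, 1.3]
width: 0.003
gripper_force: 0.7
```

carry_out(commands=[[0,0,0.2,0,0,0,0],[0,0,0.2,0,0,0,0],[0,0,0,0,0,0,0]])

```text
clock: 21.5
position: [0.556, -0.2087, 0.031]
ee_rot: [-2.272, -2.167, 0.003]
force: [-0.5, 0.6, 0.4]
width: 0.006
gripper_force: 0.0
```

```bash
python3 - <<'E'
from h import *
np.set_printoptions(precision=4,suppress=True)
w=snap('wrist');save(w,'w7');cv2.imwrite('pics/w7b.png',w['px'][:,:,::-1])
E
```

```text
(no output)
```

View pics/w7b.png

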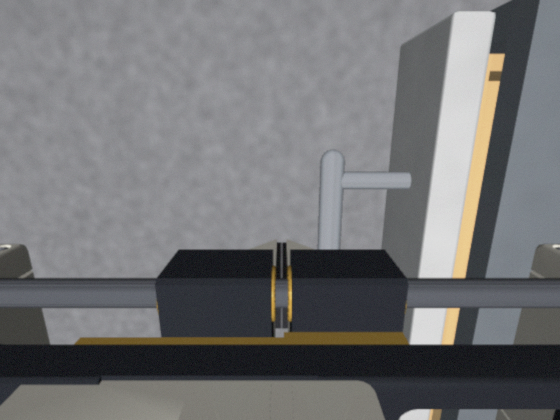

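The front panel (column ~465) is still short of the cabinet's edge (~500), and a strip of wood shows between them. The handle is in contact, so I'll keep pushing until it stops.

carry_out(commands=[[0,0,0.2,0,0,0,0],[0,0,0.2,0,0,0,0],[0,0,0.1,0,0,0,0],[0,0,0,0,0,0,0]])

```text
clock: 21.95
position: [0.561, -0.2092, 0.0302]
ee_rot: [-2.266, -2.159, 0.018]
force: [-22.6, 2.6, 18.4]
width: 0.007
gripper_force: 12.0
```

carry_out(commands=[[0,0,0.15,0,0,0,0],[0,0,0,0,0,0,0]])

```text
clock: 22.15
position: [0.561, -0.2092, 0.0298]
ee_rot: [-2.263, -2.155, 0.025]
force: [-34.3, 4.7, 28.9]
width: 0.005
gripper_force: 18.4
```

carry_out(commands=[[0,0,0.12,0,0,0,0],[0,0,0,0,0,0,0]])

```text
clock: 22.35
position: [0.561, -0.2092, 0.0298]
ee_rot: [-2.261, -2.152, 0.03]
force: [-43.7, 5.6, 38.6]
width: 0.003
gripper_force: 24.0
```

The force rose sharply, so I'll back off and look.

carry_out(commands=[[0,0,-0.47,0,0,0,0],[0,0,-0.3,0,0,0,0],[0,0,-0.6,0,0,0,0],[0,0,-0.6,0,0,0,0],[0,0,0,0,0,0,0]])

```text
clock: 22.85
position: [0.524, -0.2076, 0.031]
ee_rot: [-2.273, -2.166, 0.005]
force: [0.4, -0.4, 0.3]
width: 0.007
gripper_force: 0.0
```

carry_out(commands=[[0,0,0,-0.8,0,0,0],[0,0,0,-0.8,0,0,0],[0,0,0,-0.8,0,0,0],[0,0,0,-0.8,0,0,0],[0,0,0,0,0,0,0]])

```text
clock: 23.35
position: [0.5286, -0.2078, 0.1139]
ee_rot: [2.271, 2.166, 0.001]
force: [0.6, 0.0, -0.2]
width: 0.008
gripper_force: 0.0
```

```bash
python3 - <<'E'
from h import *
np.set_printoptions(precision=4,suppress=True)
s=arm.observe();q=Ro.from_rotvec(s['ee_rot']);print(s['clock'],s['position'],s['force'])
w=snap('wrist');save(w,'w8');cv2.imwrite('pics/w8b.png',w['px'][:,:,::-1])
for r in(150,190):
  print(r,[(c,pt(w,c,r).round(3).tolist()) for c in range(330,560,12)])
E
```

```text
23.35 [ 0.5286 -0.2078  0.1139] [ 0.5566  0.0404 -0.1981]
150 [(330, [0.574, -0.163, 0.0]), (342, [0.584, -0.164, -0.0]), (354, [0.583, -0.159, 0.047]), (366, [0.592, -0.159, 0.047]), (378, [0.614, -0.165, 0.0]), (390, [0.624, -0.166, 0.001]), (402, [0.622, -0.162, 0.034]), (414, [0.622, -0.16, 0.054]), (426, [0.625, -0.159, 0.068]), (438, [0.632, -0.159, 0.068]), (450, [0.637, -0.159, 0.072]), (462, [0.64, -0.158, 0.08]), (474, [0.648, -0.158, 0.08]), (486, [0.655, -0.159, 0.08]), (498, [0.662, -0.159, 0.08]), (510, [0.669, -0.159, 0.08]), (522, [0.676, -0.16, 0.08]), (534, [0.684, -0.16, 0.08]), (546, [0.69, -0.161, 0.08]), (558, [0.698, -0.161, 0.08])]
190 [(330, [0.574, -0.198, 0.0]), (342, [0.584, -0.198, -0.0]), (354, [0.583, -0.187, 0.049]), (366, [0.605, -0.199, -0.0]), (378, [0.615, -0.2, 0.0]), (390, [0.626, -0.2, -0.0]), (402, [0.621, -0.19, 0.041]), (414, [0.621, -0.186, 0.062]), (426, [0.626, -0.185, 0.068]), (438, [0.634, -0.185, 0.068]), (450, [0.636, -0.183, 0.079]), (462, [0.643, -0.183, 0.08]), (474, [0.65, -0.183, 0.08]), (486, [0.658, -0.183, 0.08]), (498, [0.665, -0.184, 0.08]), (510, [0.672, -0.184, 0.08]), (522, [0.68, -0.185, 0.08]), (534, [0.688, -0.185, 0.08]), (546, [0.695, -0.185, 0.08]), (558, [0.703, -0.186, 0.08])]
```

View pics/w8b.png

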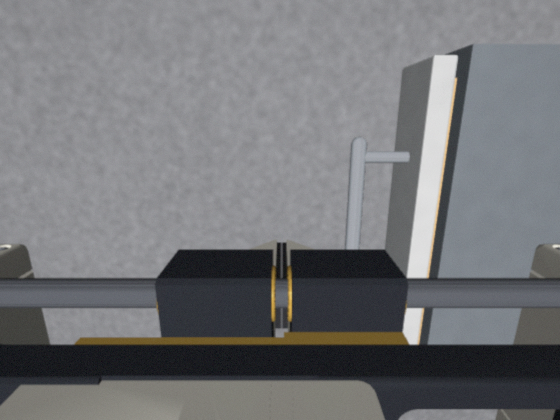

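The front's outer face is now at x≈0.621 and the cabinet's edge is at 0.637. A thin wood strip still shows at (445,150), so I'll measure the front panel's thickness and the gap.

```bash
python3 - <<'E'
from h import *
np.set_printoptions(precision=4,suppress=True)
w=load('w8')
for r in(120,):print([(c,*pt(w,c,r)[[0,2]].round(4),w['px'][r,c].tolist()) for c in range(398,470,3)])
a=load('w6')
for r in(130,):print([(c,*pt(a,c,r)[[0,2]].round(4),a['px'][r,c].tolist()) for c in list(range(196,242,3))+list(range(345,385,3))])
cv2.imwrite('pics/w8c.png',cv2.resize(w['px'][40:240,380:480,::-1],None,fx=3,fy=3,interpolation=2))
E
```

```text
[(398, np.float64(0.6235), np.float64(0.0181), [102, 101, 104]), (401, np.float64(0.6237), np.float64(0.0237), [102, 102, 104]), (404, np.float64(0.6235), np.float64(0.0304), [98, 99, 101]), (407, np.float64(0.6235), np.float64(0.036), [102, 104, 104]), (410, np.float64(0.6234), np.float64(0.0418), [99, 102, 103]), (413, np.float64(0.6231), np.float64(0.0477), [102, 104, 104]), (416, np.float64(0.6233), np.float64(0.0521), [99, 99, 101]), (419, np.float64(0.6229), np.float64(0.0579), [99, 100, 102]), (422, np.float64(0.6231), np.float64(0.062), [101, 102, 105]), (425, np.float64(0.6236), np.float64(0.0652), [141, 140, 142]), (428, np.float64(0.6247), np.float64(0.0669), [219, 220, 220]), (431, np.float64(0.6265), np.float64(0.0671), [221, 221, 220]), (434, np.float64(0.6281), np.float64(0.0676), [220, 219, 220]), (437, np.float64(0.6298), np.float64(0.0679), [221, 221, 222]), (440, np.float64(0.6318), np.float64(0.0676), [220, 221, 220]), (443, np.float64(0.6334), np.float64(0.0682), [220, 221, 220]), (446, np.float64(0.6356), np.float64(0.0674), [219, 220, 220]), (449, np.float64(0.
[... 1624 characters left out ...]
]), (354, np.float64(0.6393), np.float64(0.0219), [219, 181, 128]), (357, np.float64(0.642), np.float64(0.0218), [222, 184, 132]), (360, np.float64(0.6445), np.float64(0.022), [226, 191, 134]), (363, np.float64(0.6471), np.float64(0.0223), [226, 191, 136]), (366, np.float64(0.6497), np.float64(0.022), [215, 182, 131]), (369, np.float64(0.6386), np.float64(0.0739), [53, 56, 61]), (372, np.float64(0.6391), np.float64(0.0798), [112, 119, 123]), (375, np.float64(0.641), np.float64(0.0803), [125, 131, 136]), (378, np.float64(0.6433), np.float64(0.0799), [127, 133, 140]), (381, np.float64(0.6452), np.float64(0.0802), [124, 132, 138]), (384, np.float64(0.6473), np.float64(0.0803), [125, 131, 138])]
```

View pics/w8c.png

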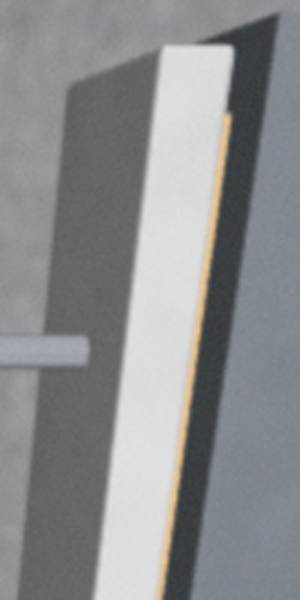

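The drawer is shut. Its outer face at 0.6233 is 15 mm in front of the opening's edge at 0.6383, which fits the 190 mm depth, and it met a hard stop there. The arm is clear of everything, so I'll rise a little and hand in.

carry_out(commands=[[0,0,-0.5,-1,0,0,0],[0,0,-0.5,-1,0,0,0],[0,0,-0.5,-1,0,0,0],[0,0,0,0,0,0,0],[0,0,0,0,0,0,0]])

```text
clock: 23.9
position: [0.4886, -0.2057, 0.1859]
ee_rot: [-2.273, -2.167, 0.004]
force: [0.2, 0.3, -0.5]
width: 0.007
gripper_force: 0.0
```

```bash
python3 -c "
from cell import arm
s=arm.observe();print(s['clock'],s['position'],s['force']);print(arm.sign_off())"
```

```text
23.9 [ 0.48861124 -0.20568432  0.18590767] [ 0.20974857  0.30963067 -0.45572954]
the job is handed in; nothing more can be done
None
```

I pressed the reset button to its stop with the pin, held it about 1 s, laid the stylus flat in the drawer, pushed the drawer shut to its stop and handed in at 23.9 s; the one doubt is that the closing push peaked at about 58 N at the wrist, apparently through the fingertips on the handle, and no verdict came back.

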